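# Pack a receiving beaker up to the drop outlet

### The arm

A 6-joint arm with a two-finger parallel gripper is mounted at the origin on a cart in front of the work surface, level with it; the furniture and walls round the work are solid. World frame = base frame: x ahead of the robot, y to its left, z up, the work surface at z = 0. Lengths are in m, angles in rad, forces in N, time in s.
With the tool pointing down it reaches from about 0.35 to 0.875 m from the base axis. Payload 4.2 kg.
Tool frame: the origin (TCP) lies at the very end of the fingers, on their centre line; the grasp point (between the pads) lies 19 mm behind it; z points along the fingers, y is the line along which they close (so a half turn about z gives the same grasp; the last joint's range is limited). The gripper opens to 85 mm and grips with 20 to 120 N. Pads are 22 mm wide; open, the fingers measure 114 mm over their backs; the gripper's body (76 mm by 85 mm) begins 54 mm behind the grasp point. The pads swing forward as they close: fully open they stand 13 mm farther back than shut.
Start: joints at [-1.041, 0.385, 0.008, 0, -1.194, -0.259], TCP at [0.167, -0.602, 0.231] pointing down, gripper open.
Joint ranges: [-3.14, 3.14], [-1.21, 2.06], [-1.07, 1.41], [-3.16, 2.05], [-2.99, -0.16], [-3.1, 3.1]. Speed limits (rad/s): [2.79, 2.79, 3.14, 3.14, 3.14, 3.14].

### API

Orientations are given as a unit quaternion [w, x, y, z].
In Python, from workcell import ctrl gives the robot as it stands.
- The arm moves only by the tool creep_tool, called after "Call:" as a command line: name --argument value ..., lists and objects as JSON in quotes. Schema: {"type":"object","properties":{"steps":{"type":"string"},"squeeze":{"type":"number"},"only":{"type":"string"},"quiet":{"type":"boolean"},"lines":{"type":"string"}},"required":["steps"],"additionalProperties":false}. steps is a string of 1 to 5 rows, one to a line, with the numbers parted by spaces; each row has 7 numbers: a rotation vector rx, ry, rz in rad, then dx, dy, dz in units of 50 mm, then the finger opening in m; each row shifts and turns the commanded pose from where the row before left it, along the tool's axes as they then stand; what a row does not reach is not made up. A row lasts 1/12 s, in which the tool goes at most 0.0417 m and 0.125 rad, less where a joint would pass 70% of its speed; a pose out of reach is approached as far as the arm can. The fingers move at their own pace and stop on an object; squeeze is the grip in N (left out, the last holds). Time passes only in rows, so rows that do not move let the fingers close. The tool returns the time, the measured TCP pose, the force, the opening and the grip force at its end. only (a regular expression) keeps the lines of the reply that match it, lines (a string "A,B") keeps lines A to B, and quiet returns only ok. Input that does not fit is refused with a message, and nothing moves.
- ctrl.observe(): the state, without advancing time (a new reading comes with each control period).
- ctrl.read_camera(name): name is "side" or "top"; returns the picture (480x640x3 uint8, blue, green, red); there is no depth.
- ctrl.camera_model(name): a dict with "camera_matrix" (3x3 intrinsics, pixels), "cam_to_world" (4x4, takes a point from camera to world coordinates). Camera axes: x right, y down, z forward; pixel columns grow to the right and rows downward; lengths in m; the calibration is good to about 2 mm. A picture is of the moment at which its call begins. camera_model takes no time and is no camera call.
- ctrl.finish_job(): hands the job in; it is judged then, once.
The state is a dict: "clock": time; "qpos": joint angles; "joint_velocities": joint speeds; "effort": joint torques, N m; "ee_pos": TCP position; "ee_rot": TCP orientation; "wrist_force": force on the tool from outside, world axes, zero at the start; "wrist_torque": the same for the moment, N m; "opening": finger opening in m; "gripper_force": force on a finger pad.
Only numpy, scipy, OpenCV 4.12 (cv2) and the standard library are available. Lean on these libraries where they do the work, as an engineer would, in place of code of your own. Each camera call takes 0.05 s, during which the arm holds its last target. There are 200 camera calls.

### The job

Stack riser plates squarely on the stand's rubber pad so that the small glass beaker, standing upright in the middle on top of them, has its rim a few millimetres below the level of the outlet tip, at most 1 cm. Then swing the boom over, without touching the beaker with it, so that the outlet hangs over the middle of the beaker's mouth. Leave any plate you do not need well clear of the stack, keep the beaker from tipping over, and do not disturb the marker or the amber vial.

Things in the scene. Friction and masses are not known exactly. Their poses are not given: they have to be found in the camera images.
- stand: Receiver stand, fixed: grey steel base 224 x 100 mm, 12 mm thick, with a black rubber pad (88 x 70 mm, top 14 mm above the bench) in front and a 13 mm steel column, 213 mm tall, behind. Origin on the bench under the pad's middle; x points from the pad to the column, whose axis is 140 mm from the origin; z up. Place and heading vary.
- pad (a point): Middle of the rubber pad's top face, where the stack belongs.
- boom: Swing boom: a 10 mm steel bar turning about the column with light friction (0.06 N m); it stays where left. Origin on the column axis at the bar's mid height; -x points along the bar to the outlet, z up. Starts 0.85 to 1.0 rad to the stand's -y side; a hard stop holds it where its x axis matches the stand's, outlet over the pad's middle. Its height varies from run to run and is locked.
- outlet_tip (a point): Lower end of the drop outlet's thin steel nozzle under the boom's end: the height mark. It lies 30 mm below the bar's mid height, 140 mm from the column axis; the nozzle is 3 mm wide at the tip and 6 mm above.
- outlet_grip (a point): Middle of the black upright grip on the boom's end, straight above the outlet tip: an 18 mm round post that runs from 10 to 43 mm above the bar's mid height, topped by a white stub to 48 mm. This point is 28 mm above the bar's mid height.
- beaker: Small clear glass beaker with a spout, 68 mm tall, 50 mm wide at the foot, 52 mm across the body, 57 mm across the rim (upper 10 mm), about 50 to 90 g and empty to handle, though it looks part filled; open at the top. Origin at its underside; its round body's axis lies 3 mm along +x from the origin; the spout points to -x, z up.
- beaker_rim (a point): Middle of the beaker's mouth at rim height, 68 mm above its underside, on the axis of its round body.
- riser_white: White plastic riser plate, loose, a flat block 72 mm (x) by 56 mm (y) and 14 mm thick, about 56 g, with two small dark screw heads in the top. Origin at the middle of its underside, z up.
- riser_blue: Blue plastic riser plate, loose, a flat block 72 mm (x) by 56 mm (y) and 19 mm thick, about 76 g, with two small dark screw heads in the top. Origin at the middle of its underside, z up.
- riser_grey: Grey plastic riser plate, loose, a flat block 72 mm (x) by 56 mm (y) and 24 mm thick, about 96 g, with two small dark screw heads in the top. Origin at the middle of its underside, z up.
- marker: Marker pen, 66 mm long, lying on the bench; bystander.
- vial_amber: Small amber vial with a black cap, 15 mm wide and 36 mm tall, standing; bystander.

How it is judged:
By the outcome, as a careful person would: the job done as asked, in the order asked, and still so for the second after the job is handed in, with the robot touching nothing.
It also fails if it takes over 72 s, if anything falls off the work surface, if the arm or the gripper's body presses on something with over 40 N, if the wrist force passes 120 N, or if a joint passes its speed limit or range.

## Working session

There is one attempt and no reset: what is moved stays moved. The work goes in short steps, Python scripts to look and compute and a tool call to move; the robot and the scene stay as the last step left them, time stands still between calls to the robot, and variables do not carry over. Pictures are saved under pics/ and viewed, at most 10 in all, crops included, and the job is handed in when it is done.

```bash
ls; mkdir -p pics
```

Run:
```python
from workcell import ctrl
import cv2
for n in("side","top"):
    cv2.imwrite(f"pics/{n}0.png",ctrl.read_camera(n)); m=ctrl.camera_model(n); print(n,m["camera_matrix"],m["cam_to_world"])
print(ctrl.observe())
```

```text
pics
workcell.py
side [[522.93189822   0.         315.67599175]
 [  0.         522.93189822 240.5634107 ]
 [  0.           0.           1.        ]] [[-0.84497259 -0.24244853  0.476697    0.0680667 ]
 [-0.53416321  0.33878314 -0.77452931  0.64911956]
 [ 0.02628659 -0.90909004 -0.41576956  0.5903499 ]
 [ 0.          0.          0.          1.        ]]
top [[447.84125885   0.         318.42680183]
 [  0.         447.84125885 242.6347011 ]
 [  0.           0.           1.        ]] [[-0.02377112 -0.99388534  0.10782792  0.4835709 ]
 [-0.99905814  0.02753335  0.03353737 -0.1693934 ]
 [-0.03630116 -0.10692914 -0.99360374  1.02997388]
 [ 0.          0.          0.          1.        ]]
{'clock': 0.1, 'qpos': array([-1.04137020e+00,  3.85475665e-01,  6.74125920e-03, -4.39526263e-04,
       -1.19400238e+00, -2.58629455e-01]), 'joint_velocities': array([-0.00055346, -0.00321606,  0.00388457, -0.00102954, -0.00037909,
       -0.00178745]), 'effort': array([-1.02170456e-03, -3.93320382e+01,  1.88927865e+01,  4.19800133e+00,
       -2.63350994e-03,  7.76511740e-06]), 'ee_pos': array([ 0.16707725, -0.60170151,  0.23032441]), 'ee_rot': array([-1.83866349e-04, -1.34904630e-01,  9.90858092e-01,  9.74301422e-04]), 'wrist_force': array([ 0.28363573, -0.60514486,  0.06538121]), 'wrist_torque': array([ 0.0355698 ,  0.0204059 , -0.01131986]), 'gripper_force': 0.0, 'opening': 0.0854763036763408}
```
View pics/side0.png

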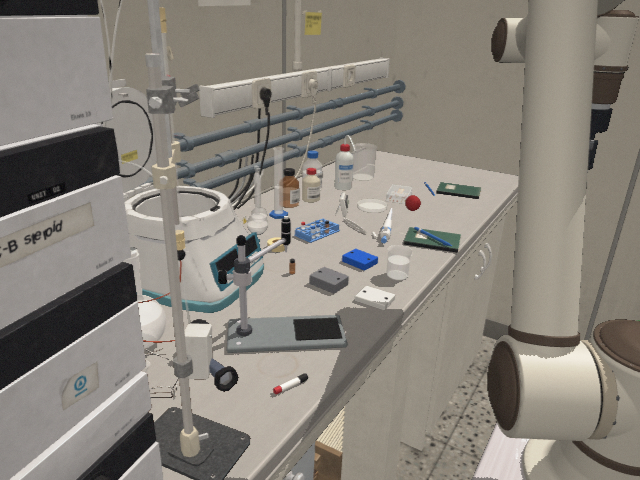

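View pics/top0.png

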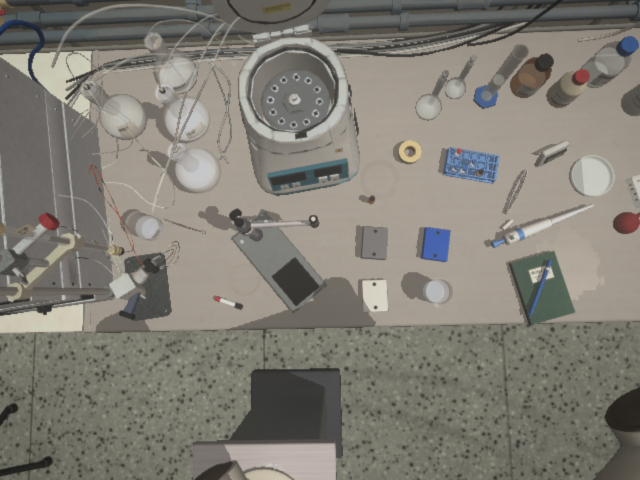

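The side view shows the pad at (318,328), column (243,290), boom end at (285,235), grey plate (328,278), blue (360,258), white (375,297) and beaker (398,262). In the top view the pad is at (296,281), the boom end at (313,221), grey at (374,242), blue (436,244), white (374,296) and beaker (435,291). The vial is at (371,199) and the marker at (228,302). I'll zoom in for the details.

Run:
```python
import cv2
a=cv2.imread("pics/top0.png")[190:330,220:460]; cv2.imwrite("pics/t1.png",cv2.resize(a,None,fx=3.3,fy=3.3,interpolation=cv2.INTER_CUBIC))
a=cv2.imread("pics/side0.png")[215:365,210:420]; cv2.imwrite("pics/s1.png",cv2.resize(a,None,fx=3.8,fy=3.8,interpolation=cv2.INTER_CUBIC))
```

View pics/t1.png

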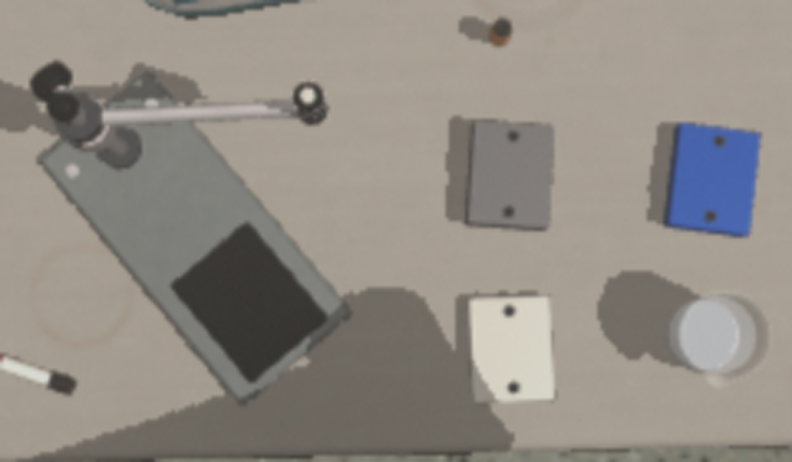

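View pics/s1.png

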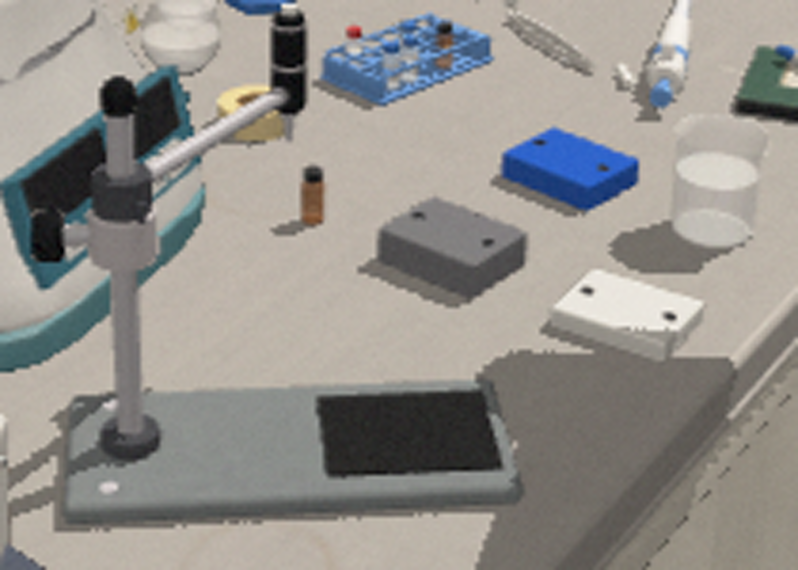

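The zooms show screw heads on each plate, all four pad corners, the nozzle tip (side crop 289,138), the white stub top, and the beaker with its spout toward the bench front (top crop 713,380). Next I'll triangulate these.

Create h.py:
```python
import numpy as np, cv2
from workcell import ctrl
def P(n):
    m=ctrl.camera_model(n); return m["camera_matrix"]@np.linalg.inv(m["cam_to_world"])[:3]
def tri(t,s):
    t,s=np.atleast_2d(t).astype(float),np.atleast_2d(s).astype(float)
    X=cv2.triangulatePoints(P("top"),P("side"),t.T,s.T); return (X[:3]/X[3]).T
def plane(n,uv,z):
    m=ctrl.camera_model(n); T=m["cam_to_world"]; d=T[:3,:3]@np.linalg.solve(m["camera_matrix"],[*uv,1.]); o=T[:3,3]
    return o+d*(z-o[2])/d[2]
def proj(n,X):
    p=P(n)@np.append(X,1); return p[:2]/p[2]
```

Run:
```python
from h import *
np.set_printoptions(precision=4,suppress=True)
T=lambda l:np.array(l)/3.3+[220-.35,190-.35]
S=lambda l:np.array(l)/3.8+[210-.37,215-.37]
top,side=cv2.imread("pics/top0.png"),cv2.imread("pics/side0.png")
def ref(im,p):  # darkness centroid round a screw head
    p=np.array(p)
    for _ in range(3):
        x,y=np.round(p).astype(int); w=im[y-3:y+4,x-3:x+4].sum(2).astype(float); w=np.clip(np.percentile(w,55)-w-30,0,None)
        if im is None or w.sum()==0: return p
        g=np.mgrid[y-3:y+4,x-3:x+4]; p=np.array([(g[1]*w).sum(),(g[0]*w).sum()])/w.sum()
    return p
for n,t,s in [("white",[(509,310),(513,387)],[(588,291),(669,316)]),("blue",[(719,141),(710,216)],[(539,142),(604,168)]),("grey",[(513,136),(508,212)],[(418,215),(488,242)])]:
    t,s=T(t),S(s); tt=[ref(top,p) for p in t]; X=tri(tt,s); d=X[0]-X[1]; 
    print(n,X.mean(0),"head %.1f"%np.degrees(np.arctan2(d[1],d[0])),"screwdist",np.linalg.norm(d),X[:,2])
X=tri(T([(247,223),(328,315),(254,384),(171,286)]),S([(318,396),(485,391),(503,469),(326,476)]))
print("pad",X,X.mean(0),[np.linalg.norm(X[i]-X[i-1]) for i in range(4)])
d=X[0]+X[3]-X[1]-X[2]; h=np.arctan2(d[1],d[0]); d2=X[0]+X[1]-X[2]-X[3]
print("stand heading",h, np.arctan2(d2[1],d2[0])+np.pi/2)
c=X.mean(0)[:2]+.14*np.array([np.cos(h),np.sin(h)]); print("col",c)
st=tri(T([(309,96)]),S([(289,8)]))[0]; print("stub top",st,"dist col",np.linalg.norm(st[:2]-c),"boom ang",np.arctan2(*(c-st[:2])[::-1])-h)
# tip z: side ray closest to vertical through stub
m=min(np.linspace(.03,.25,2201),key=lambda z:np.linalg.norm(plane("side",S((289,138)),z)[:2]-st[:2])); p=plane("side",S((289,138)),m);print("tip",p)
print("rim",tri(T([(720,337)]),S([(721,131)])), plane("top",T((720,337)),.068),plane("side",S((721,131)),.068),"foot",plane("side",S((711,224)),0.0))
print("spout",plane("top",T((713,380)),.068)); print("vial",plane("top",T((502,28)),.036),"marker",plane("top",T((62,383)),0.01))
```

```text
white [ 0.4716 -0.258   0.0162] head 0.9 screwdist 0.051375581615335376 [0.016  0.0164]
blue [ 0.5835 -0.3994  0.0218] head -9.0 screwdist 0.05241079081669529 [0.0222 0.0214]
grey [ 0.5903 -0.2609  0.0265] head -5.6 screwdist 0.05202566766846939 [0.0265 0.0265]
pad [[ 0.5625 -0.0794  0.0158]
 [ 0.4959 -0.1349  0.0141]
 [ 0.4524 -0.0819  0.0124]
 [ 0.5207 -0.0259  0.0135]] [ 0.5079 -0.0805  0.0139] [np.float64(0.06799409101136947), np.float64(0.0867886367159506), np.float64(0.06854622377205649), np.float64(0.08839573777936015)]
stand heading 0.6907624279962656 0.6745977668645677
col [0.6158 0.0086]
stub top [ 0.6192 -0.1325  0.2035] dist col 0.14117545831989578 boom ang 0.9041511916802056
tip [ 0.6196 -0.1323  0.1289]
rim [[ 0.4767 -0.3858  0.074 ]] [ 0.4764 -0.3872  0.068 ] [ 0.4815 -0.3976  0.068 ] foot [ 0.4839 -0.4029  0.    ]
spout [ 0.4492 -0.3813  0.068 ]
vial [ 0.6887 -0.2582  0.036 ] marker [0.4552 0.0503 0.01  ]
```

Run:
```python
from h import *
np.set_printoptions(precision=2,suppress=True)
T=lambda l:np.array(l)/3.3+[220-.35,190-.35]
S=lambda l:np.array(l)/3.8+[210-.37,215-.37]
D=[]
for n,z,t,s in [("white",.014,[(509,310),(513,387)],[(588,291),(669,316)]),("blue",.019,[(719,141),(710,216)],[(539,142),(604,168)]),("grey",.024,[(513,136),(508,212)],[(418,215),(488,242)]),
 ("pad",.014,[(247,223),(328,315),(254,384),(171,286)],[(318,396),(485,391),(503,469),(326,476)])]:
    d=np.array([S(b)-proj("side",plane("top",T(a),z)) for a,b in zip(t,s)]); print(n,d.tolist()); D.append(d.mean(0))
print(np.array(D))
for bz in np.arange(.150,.162,.002):
    st=plane("top",T((309,96)),bz+.048); 
    print("bar",bz,"tip pred",proj("side",np.array([*st[:2],bz-.03])),"stub pred",proj("side",np.array([*st[:2],bz+.048])),"meas",S((289,138)),S((289,8)))
g=cv2.cvtColor(cv2.imread("pics/side0.png"),cv2.COLOR_BGR2GRAY)
print(g[212:258,280:293])
a=cv2.imread("pics/side0.png")[210:260,255:300]; cv2.imwrite("pics/s2.png",cv2.resize(a,None,fx=11,fy=11,interpolation=cv2.INTER_NEAREST))
```

```text
white [[0.2336731444189013, -0.6765363662866548], [-0.17603634919686328, -0.9598743756080239]]
blue [[-0.34713108501904344, -1.032820368242625], [0.11791642575639116, -0.7717569345279571]]
grey [[-0.3734759971816288, -0.9269404903980671], [-0.35010425088626107, -1.014138506398126]]
pad [[-0.686525785462095, -0.8503554112085681], [1.3843574297709438, 0.0757548103716772], [-0.9493683407291087, 0.6957358370929114], [-1.0316738651681021, 0.13860377455011985]]
[[ 0.03 -0.82]
 [-0.11 -0.9 ]
 [-0.36 -0.97]
 [-0.32  0.01]]
bar 0.15 tip pred [285.92 254.85] stub pred [286.03 219.35] meas [285.68 250.95] [285.68 216.74]
bar 0.152 tip pred [286.08 253.99] stub pred [286.19 218.43] meas [285.68 250.95] [285.68 216.74]
bar 0.154 tip pred [286.24 253.13] stub pred [286.35 217.52] meas [285.68 250.95] [285.68 216.74]
bar 0.156 tip pred [286.4  252.27] stub pred [286.52 216.6 ] meas [285.68 250.95] [285.68 216.74]
bar 0.158 tip pred [286.56 251.41] stub pred [286.68 215.67] meas [285.68 250.95] [285.68 216.74]
bar 0.16 tip pred [286.72 250.55] stub pred [286.85 214.75] meas [285.68 250.95] [285.68 2
[... 1935 characters left out ...]
18 117  96 111 105 154 176 182 184 180]
 [136 132 129 126 116 120 117 157 179 183 180 181 183]
 [132 133 127 131 122 121 116 155 175 180 181 186 181]
 [130 131 127 130 121 119 115 156 178 180 183 180 180]
 [132 130 127 127 111 120 116 174 180 181 179 180 177]
 [130 130 124 122 129 118 125 172 180 179 181 181 179]
 [143 145 151 139 172 133 124 172 180 182 179 179 180]
 [171 178 180 179 179 167 161 179 177 181 182 179 181]
 [182 181 181 180 181 182 183 181 180 179 181 181 180]
 [181 181 179 183 180 181 181 182 186 181 181 179 181]
 [180 178 182 180 180 183 183 182 182 181 182 180 181]
 [178 182 180 181 179 179 184 181 180 181 180 184 183]
 [183 182 183 183 181 180 184 182 182 179 182 180 182]]
```

View pics/s2.png

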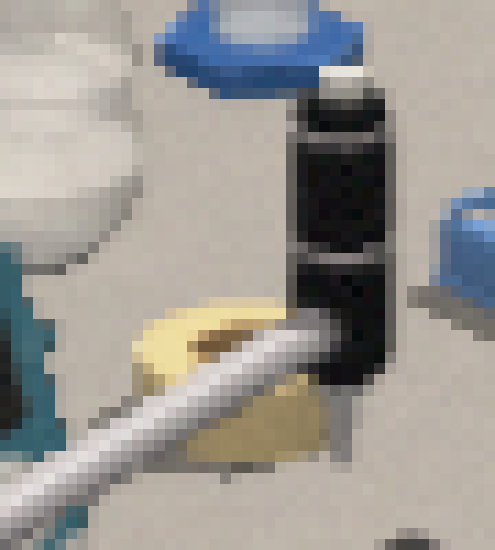

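The tip's last row is about 251.6 in the side view. Corrected for the residual of about 0.9 px, the tip height is about 0.125 m. White + grey (38 mm) puts the rim at 0.120, about 5 mm below it; blue + grey would leave roughly 0–1 mm. So I'll use grey at the bottom and white on top.

Add to h.py:
```python
from scipy.spatial.transform import Rotation as R
def go(x,y,z,head_deg,o=None):
    """tool-frame rotation about z, then translation in the turned frame, to put TCP at xyz with tool y at head_deg (mod 180)"""
    o=o or ctrl.observe(); q=o["ee_rot"]; M=R.from_quat([q[1],q[2],q[3],q[0]]).as_matrix()
    h=np.degrees(np.arctan2(M[1,1],M[0,1])); d=(head_deg-h+90)%180-90
    M2=R.from_rotvec([0,0,np.radians(d)]).as_matrix()@M
    t=M2.T@(np.array([x,y,z])-o["ee_pos"])
    print("head %.1f tilt %.3f rz %.3f  dx %.4f dy %.4f dz %.4f  q6 %.2f"%(h,np.arccos(-M[2,2]),-np.radians(d),*t,o["qpos"][5]),o["ee_pos"].round(4),"F",o["wrist_force"].round(1),"op %.4f"%o["opening"])
```

Run:
```python
from h import *
np.set_printoptions(precision=4,suppress=True)
T=lambda l:np.array(l)/3.3+[220-.35,190-.35]
for n,z,t in [("white",.014,[(509,310),(513,387)]),("blue",.019,[(719,141),(710,216)]),("grey",.024,[(513,136),(508,212)])]:
    print(n,np.mean([plane("top",T(a),z) for a in t],0))
im=cv2.imread("pics/top0.png").astype(int)
# plate corners by mask: face contour
for n,z,m in [("pad",.014,(im.max(2)<75)),("blue",.019,(im[...,0]>im[...,2]+70))]:
    m=m.astype(np.uint8); m[:190]=0;m[330:]=0;m[:,:220]=0;m[:,470:]=0
    c=max(cv2.findContours(m,cv2.RETR_EXTERNAL,cv2.CHAIN_APPROX_NONE)[0],key=cv2.contourArea); r=cv2.minAreaRect(c)
    b=np.array([plane("top",p,z) for p in cv2.boxPoints(r)]); print(n,plane("top",r[0],z),[np.linalg.norm(b[i]-b[i-1]).round(4) for i in range(4)],[np.degrees(np.arctan2(*(b[i]-b[i-1])[1::-1])).round(1) for i in range(4)])
e=[plane("top",T(p),.012) for p in [(42,160),(243,403),(350,310)]]; d=e[0]-e[1]; print("base edge head",np.degrees(np.arctan2(d[1],d[0])),np.linalg.norm(d))
# beaker overlay
for n,c in (("top",(660,275,0,0)),("side",(0,0,0,0))):
    im=cv2.imread(f"pics/{n}0.png"); 
    x0,y0=(415,270) if n=="top" else (378,235)
    a=cv2.resize(im[y0:y0+50,x0:x0+45],None,fx=8,fy=8,interpolation=cv2.INTER_NEAREST)
    cx,cy=.4764,-.3872
    for z,r in((.068,.0285),(0,.025)):
        p=[(proj(n,np.array([cx+r*np.cos(t),cy+r*np.sin(t),z]))-[x0,y0]+.5)*8 for t in np.linspace(0,6.28,40)]
        cv2.polylines(a,[np.int32(p)],1,(0,0,255),1)
    if n=="top": A=a
cv2.imwrite("pics/bk.png",np.hstack([A,a]))
go(.59,-.26,.1,84.4)
```

```text
white [ 0.4717 -0.2582  0.014 ]
blue [ 0.5835 -0.4002  0.019 ]
grey [ 0.5899 -0.2613  0.024 ]
pad [ 0.5072 -0.0805  0.014 ] [np.float64(0.0871), np.float64(0.0686), np.float64(0.0874), np.float64(0.068)] [np.float64(39.0), np.float64(-51.5), np.float64(-141.4), np.float64(128.3)]
blue [ 0.583  -0.4001  0.019 ] [np.float64(0.0533), np.float64(0.069), np.float64(0.0537), np.float64(0.0689)] [np.float64(81.3), np.float64(-9.8), np.float64(-98.9), np.float64(169.9)]
base edge head 38.85259584820252 0.21972460926274412
head 105.5 tilt 0.002 rz 0.368  dx -0.3876 dy 0.3811 dz 0.1310  q6 -0.26 [ 0.1671 -0.6017  0.2303] F [ 0.3 -0.6  0.1] op 0.0855
```

View pics/bk.png

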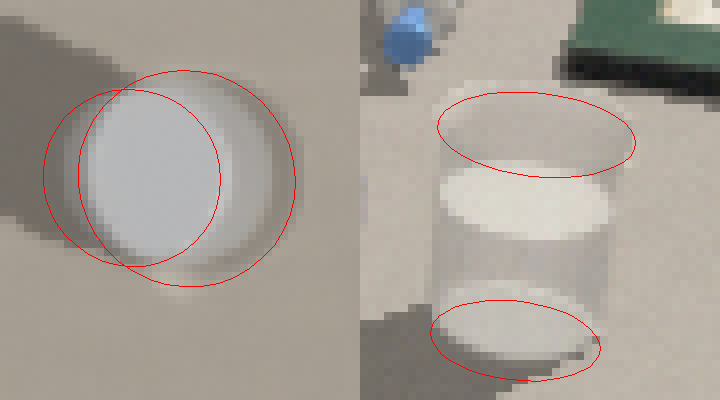

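The beaker overlay matches the rim in the top view (crop centre ~190,178). The side view shows the beaker about 2 px higher, so the axis is near (0.477, -0.389). The pad comes out at (0.5075, -0.0805) with heading 39°. Going to grey.

Careful with the scale: shifts go in units of 50 mm. That gives: -0.0277 m is -0.554, 0.0272 m is 0.544.

Call:
creep_tool --steps "0 0 0.1227 0 0 0 0.076\n0 0 0.1227 0 0 0 0.076\n0 0 0.1227 0 0 0 0.076\n0 0 0 -0.554 0.544 0.1 0.076\n0 0 0 -0.554 0.544 0.1 0.076" --squeeze 40

```text
clock: 0.52
ee_pos: [0.2269, -0.5535, 0.2204]
ee_rot: [-0.0, 0.051, 0.999, 0.0]
wrist_force: [0.8, 0.0, -0.8]
opening: 0.0762
gripper_force: 0.0
```

Call:
creep_tool --steps "0 0 0 -0.554 0.544 0.1 0.076\n0 0 0 -0.554 0.544 0.1 0.076\n0 0 0 -0.554 0.544 0.1 0.076\n0 0 0 -0.554 0.544 0.1 0.076\n0 0 0 -0.554 0.544 0.1 0.076"

```text
clock: 0.93
ee_pos: [0.3797, -0.4299, 0.1958]
ee_rot: [-0.0, 0.049, 0.999, 0.0]
wrist_force: [-1.1, -1.2, 0.2]
opening: 0.0757
gripper_force: 0.0
```

Call:
creep_tool --steps "0 0 0 -0.554 0.544 0.1 0.076\n0 0 0 -0.554 0.544 0.1 0.076\n0 0 0 -0.554 0.544 0.1 0.076\n0 0 0 -0.554 0.544 0.1 0.076\n0 0 0 -0.554 0.544 0.1 0.076"

```text
clock: 1.35
ee_pos: [0.5307, -0.308, 0.1707]
ee_rot: [-0.0, 0.049, 0.999, 0.0]
wrist_force: [1.2, -1.5, 0.2]
opening: 0.0759
gripper_force: 0.0
```

Call:
creep_tool --steps "0 0 0 -0.554 0.544 0.1 0.076\n0 0 0 -0.554 0.544 0.1 0.076\n0 0 0 0 0 0 0.076\n0 0 0 0 0 0 0.076"

```text
clock: 1.68
ee_pos: [0.5911, -0.259, 0.1597]
ee_rot: [-0.001, 0.047, 0.999, 0.0]
wrist_force: [-0.0, 0.4, -0.7]
opening: 0.0757
gripper_force: 0.0
```

```bash
python3 -c "
from h import *
go(.5899,-.2613,.001,84.4)"
```

```text
head 84.6 tilt 0.002 rz 0.003  dx 0.0006 dy -0.0025 dz 0.1587  q6 -1.50 [ 0.5911 -0.259   0.1597] F [-0.   0.4 -0.7] op 0.0757
```

Call:
creep_tool --steps "0 0 0 0.012 -0.05 0.6 0.076\n0 0 0 0 0 0.8 0.076\n0 0 0 0 0 0.8 0.076\n0 0 0 0 0 0.6 0.076\n0 0 0 0 0 0.26 0.076"

```text
clock: 2.1
ee_pos: [0.5849, -0.2634, 0.0033]
ee_rot: [-0.004, 0.05, 0.999, 0.001]
wrist_force: [-0.6, -0.7, 0.2]
opening: 0.0759
gripper_force: 0.0
```

Call:
creep_tool --steps "0 0 0 0 0 0.1 0.076\n0 0 0 0 0 0 0.045\n0 0 0 0 0 0 0.045\n0 0 0 0 0 0 0.045\n0 0 0 0 0 0 0.045" --squeeze 40

```text
clock: 2.52
ee_pos: [0.5902, -0.2637, 0.0051]
ee_rot: [0.002, 0.049, 0.999, -0.0]
wrist_force: [-0.4, -0.1, -0.7]
opening: 0.0551
gripper_force: 44.1
```

Call:
creep_tool --steps "0 0 0 0 0 0 0.045\n0 0 0 0 0 -0.6 0.045\n0 0 0 0 0 -0.8 0.045\n0 0 0 0 0 -0.8 0.045\n0 0 0 0 0 0 0.045"

```text
clock: 2.93
ee_pos: [0.5948, -0.2652, 0.1237]
ee_rot: [0.009, 0.047, 0.999, -0.003]
wrist_force: [1.2, -0.0, 0.9]
opening: 0.0552
gripper_force: 44.3
```

```bash
python3 -c "
from h import *
go(.5075,-.0805,.10,129)
cv2.imwrite('pics/g.png',ctrl.read_camera('side')[180:330,240:440])"
```

```text
head 84.6 tilt 0.019 rz -0.776  dx -0.0480 dy 0.1985 dz 0.0237  q6 -1.50 [ 0.5948 -0.2652  0.1237] F [ 1.2 -0.   0.9] op 0.0552
```

In the tool's units: 0.03 m is 0.6, 0.027 m is 0.54.

Call:
creep_tool --steps "0 0 0 0.6 -0.06 0 0.045\n0 0 0 0.6 -0.06 0 0.045\n0 0 0 0.54 -0.04 0 0.045\n0 0 -0.111 0 0 0 0.045\n0 0 -0.111 0 0 0 0.045"

```text
clock: 3.4
ee_pos: [0.4995, -0.2625, 0.1129]
ee_rot: [-0.001, -0.064, 0.998, 0.0]
wrist_force: [0.5, 0.1, -1.0]
opening: 0.0552
gripper_force: 44.2
```

Call:
creep_tool --steps "0 0 -0.111 0 0 0 0.045\n0 0 -0.111 0 0 0 0.045\n0 0 -0.111 0 0 0 0.045\n0 0 -0.111 0 0 0 0.045\n0 0 -0.111 0 0 0 0.045"

```text
clock: 3.82
ee_pos: [0.5012, -0.2625, 0.1125]
ee_rot: [-0.001, -0.336, 0.942, 0.001]
wrist_force: [0.2, -0.1, -0.2]
opening: 0.055
gripper_force: 44.2
```

Call:
creep_tool --steps "0 0 0 -0.46 0.56 0 0.045\n0 0 0 -0.46 0.56 0 0.045\n0 0 0 -0.46 0.56 0.2 0.045\n0 0 0 -0.46 0.56 0.2 0.045\n0 0 0 -0.464 0.564 0.2 0.045"

```text
clock: 4.23
ee_pos: [0.5026, -0.0799, 0.0827]
ee_rot: [-0.0, -0.333, 0.943, 0.0]
wrist_force: [0.2, 1.0, -1.4]
opening: 0.0552
gripper_force: 44.2
```

Call:
creep_tool --steps "0 0 0 0 0 0 0.045\n0 0 0 0 0 0 0.045\n0 0 0 0 0 0 0.045"

```text
clock: 4.48
ee_pos: [0.5032, -0.0812, 0.0831]
ee_rot: [-0.0, -0.334, 0.943, 0.0]
wrist_force: [-0.7, 0.1, -1.0]
opening: 0.0552
gripper_force: 44.2
```

```bash
python3 -c "
from h import *
go(.5075,-.0805,.06,129)
cv2.imwrite('pics/g.png',np.vstack([cv2.resize(ctrl.read_camera('top')[210:330,220:420],None,fx=2.4,fy=2.4),cv2.resize(ctrl.read_camera('side')[230:360,220:420],None,fx=2.4,fy=2.4)]))"
```

```text
head 129.0 tilt 0.001 rz -0.000  dx -0.0038 dy -0.0022 dz 0.0231  q6 -1.05 [ 0.5032 -0.0812  0.0831] F [-0.7  0.1 -1. ] op 0.0552
```

View pics/g.png

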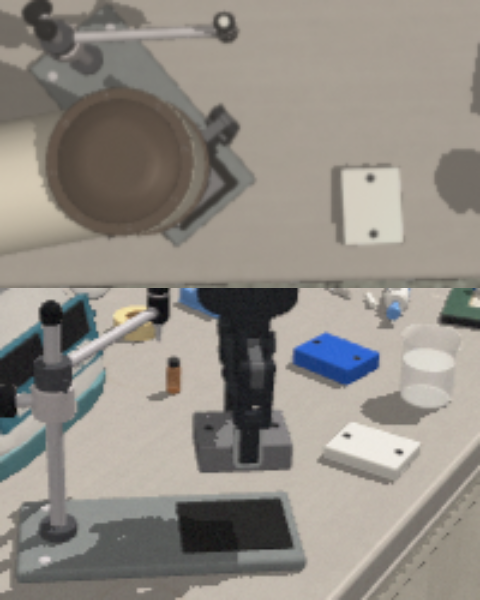

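The side view shows grey held level above the pad, with screws at full pixels (306.7,287.9) and (335.4,287.1). I'll check its offset in the hand.

```bash
python3 -c "
from h import *
a=[plane('side',p,.102) for p in ((306.7,288.7),(335.4,287.9))]
d=a[0]-a[1];m=(a[0]+a[1])/2;e=m-[.5032,-.0812,.102];h=np.radians(39)
print(a,np.linalg.norm(d),np.degrees(np.arctan2(d[1],d[0])),m,'along',e[0]*np.cos(h)+e[1]*np.sin(h),'across',-e[0]*np.sin(h)+e[1]*np.cos(h))
print(plane('side',[np.mean([318,485,503,326])/3.8+209.6,.8+np.mean([396,391,469,476])/3.8+214.6],.014))"
```

```text
[array([ 0.52611285, -0.06808719,  0.102     ]), array([ 0.4835273 , -0.10148676,  0.102     ])] 0.05412078963850876 38.1068559440278 [ 0.50482007 -0.08478698  0.102     ] along -0.0009983239309209644 across -0.003807149070676246
[ 0.50630169 -0.07714843  0.014     ]
```

Call:
creep_tool --steps "0 0 0 -0.084 -0.044 0.4 0.045\n0 0 0 0 0 0.4 0.045\n0 0 0 0 0 0.28 0.045\n0 0 0 0 0 0.12 0.045\n0 0 0 0 0 0 0.045"

```text
clock: 5.0
ee_pos: [0.5071, -0.0816, 0.0221]
ee_rot: [-0.001, -0.332, 0.943, 0.0]
wrist_force: [0.2, -0.7, -0.0]
opening: 0.0546
gripper_force: 44.2
```

Call:
creep_tool --steps "0 0 0 0 0 0.04 0.045\n0 0 0 0 0 0.03 0.045\n0 0 0 0 0 0 0.045\n0 0 0 0 0 0 0.045"

```text
clock: 5.33
ee_pos: [0.5085, -0.0805, 0.0205]
ee_rot: [0.001, -0.333, 0.943, -0.0]
wrist_force: [-0.9, -0.0, -1.2]
opening: 0.0552
gripper_force: 44.2
```

```bash
python3 -c "
from h import *
go(.5075,-.0805,.019,129)"
```

```text
head 128.9 tilt 0.001 rz -0.001  dx 0.0008 dy 0.0006 dz 0.0015  q6 -1.05 [ 0.5085 -0.0805  0.0205] F [-0.9 -0.  -1.2] op 0.0552
```

Call:
creep_tool --steps "0 0 0 0 0 0.03 0.045\n0 0 0 0 0 0 0.045\n0 0 0 0 0 0 0.045"

```text
clock: 5.58
ee_pos: [0.5081, -0.0804, 0.0185]
ee_rot: [0.0, -0.333, 0.943, -0.0]
wrist_force: [0.2, -0.0, -0.7]
opening: 0.0548
gripper_force: 44.2
```

Call:
creep_tool --steps "0 0 0 0 0 0.02 0.045\n0 0 0 0 0 0 0.045\n0 0 0 0 0 0 0.045"

```text
clock: 5.83
ee_pos: [0.5082, -0.0804, 0.0183]
ee_rot: [0.0, -0.334, 0.943, -0.0]
wrist_force: [-2.3, 0.9, 5.9]
opening: 0.0549
gripper_force: 45.0
```

Call:
creep_tool --steps "0 0 0 0 0 -0.01 0.076\n0 0 0 0 0 0 0.076\n0 0 0 0 0 0 0.076\n0 0 0 0 0 -0.6 0.076\n0 0 0 0 0 -0.8 0.076"

```text
clock: 6.25
ee_pos: [0.5053, -0.0807, 0.0852]
ee_rot: [-0.005, -0.333, 0.943, 0.001]
wrist_force: [1.2, -0.8, 0.8]
opening: 0.0765
gripper_force: 0.0
```

Call:
creep_tool --steps "0 0 0 0 0 -0.4 0.076\n0 0 0 0.52 -0.4 0 0.076\n0 0 0 0.52 -0.4 0 0.076\n0 0 0 0.52 -0.4 0 0.076\n0 0 0 0.52 -0.4 0 0.076"

```text
clock: 6.67
ee_pos: [0.4771, -0.2091, 0.108]
ee_rot: [0.0, -0.334, 0.943, -0.0]
wrist_force: [1.1, -0.3, -0.1]
opening: 0.076
gripper_force: 0.0
```

Call:
creep_tool --steps "0 0 0.111 0 0 0 0.076\n0 0 0.111 0 0 0 0.076\n0 0 0.111 0 0 0 0.076\n0 0 0.111 0 0 0 0.076\n0 0 0.111 0 0 0 0.076"

```text
clock: 7.08
ee_pos: [0.4773, -0.2082, 0.1075]
ee_rot: [-0.0, -0.059, 0.998, 0.0]
wrist_force: [-0.6, 0.3, 0.9]
opening: 0.0761
gripper_force: 0.0
```

Call:
creep_tool --steps "0 0 0.111 0 0 0 0.076\n0 0 0 0 0 0 0.076\n0 0 0 0 0 0 0.076"

```text
clock: 7.33
ee_pos: [0.4774, -0.208, 0.1076]
ee_rot: [-0.0, -0.008, 1.0, 0.0]
wrist_force: [0.1, -0.4, -0.7]
opening: 0.076
gripper_force: 0.0
```

```bash
python3 -c "
from h import *
go(.4717,-.2585,.0,91)
np.save('pics/a.npy',ctrl.read_camera('top'))
t=np.load('pics/a.npy'); cv2.imwrite('pics/t2.png',np.vstack([cv2.resize(t[190:330,220:460],None,fx=2.1,fy=2.1),cv2.resize(ctrl.read_camera('side')[215:365,210:420],None,fx=2.4,fy=2.0)[:, :504]]))"
```

```text
head 90.9 tilt 0.000 rz -0.001  dx 0.0066 dy -0.0504 dz 0.1076  q6 -1.46 [ 0.4774 -0.208   0.1076] F [ 0.1 -0.4 -0.7] op 0.0760
```

View pics/t2.png

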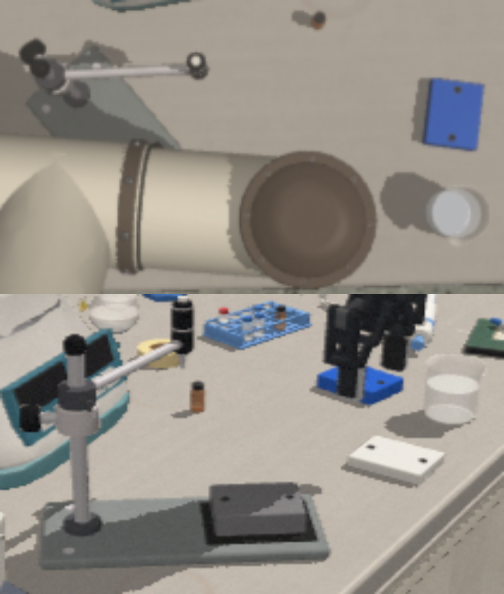

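Grey sits square on the pad, with screws in the crop at (224,498) and (291,496). Now white.

Call:
creep_tool --steps "0 0 0 0.066 -0.504 0 0.076\n0 0 0 0.066 -0.504 0 0.076\n0 0 0 0 0 0.7 0.076\n0 0 0 0 0 0.7 0.076\n0 0 0 0 0 0.5 0.076"

```text
clock: 7.85
ee_pos: [0.4705, -0.2587, 0.0108]
ee_rot: [-0.001, -0.007, 1.0, 0.0]
wrist_force: [-0.6, 0.4, 0.4]
opening: 0.0759
gripper_force: 0.0
```

Call:
creep_tool --steps "0 0 0 0 0 0.16 0.072\n0 0 0 0 0 0.06 0.072\n0 0 0 0 0 0.04 0.072\n0 0 0 0 0 0 0.072"

```text
clock: 8.18
ee_pos: [0.4727, -0.2587, 0.0009]
ee_rot: [0.001, -0.007, 1.0, -0.0]
wrist_force: [0.3, -0.1, -0.2]
opening: 0.0717
gripper_force: 0.0
```

```bash
python3 -c "
from h import *
go(.4717,-.2585,.0,91)
S=lambda u,v:(u/2.4+209.8,(v-294)/2.0+214.75+.8)
a=[plane('side',S(*p),.038) for p in ((224,498),(291,496))];d=a[0]-a[1]
print('grey',sum(a)/2,np.degrees(np.arctan2(d[1],d[0])))"
```

```text
head 90.8 tilt 0.002 rz -0.003  dx 0.0010 dy 0.0002 dz 0.0009  q6 -1.36 [ 0.4727 -0.2587  0.0009] F [ 0.3 -0.1 -0.2] op 0.0717
grey [ 0.50990069 -0.08222869  0.038     ] 38.34197584821269
```

In the tool's units: 0.001 m is 0.02.

Call:
creep_tool --steps "0 0 0 0.02 0 0 0.06\n0 0 0 0 0 0 0.045\n0 0 0 0 0 0 0.045\n0 0 0 0 0 0 0.045\n0 0 0 0 0 0 0.045" --squeeze 40

```text
clock: 8.6
ee_pos: [0.4717, -0.2587, 0.0016]
ee_rot: [0.002, -0.007, 1.0, -0.0]
wrist_force: [-0.5, 1.5, 6.7]
opening: 0.0545
gripper_force: 43.1
```

```bash
python3 -c "
from h import *
go(.4717,-.2585,.0,91)"
```

```text
head 90.8 tilt 0.003 rz -0.003  dx 0.0000 dy 0.0002 dz 0.0016  q6 -1.36 [ 0.4717 -0.2587  0.0016] F [-0.5  1.5  6.7] op 0.0545
```

Call:
creep_tool --steps "0 0 0 0 0 -0.4 0.045\n0 0 0 0 0 -0.6 0.045\n0 0 0 0 0 -0.8 0.045\n0 0 0 0 0 -0.4 0.045\n0 0 0 0 0 0 0.045"

```text
clock: 9.02
ee_pos: [0.474, -0.2595, 0.1158]
ee_rot: [0.006, -0.007, 1.0, -0.002]
wrist_force: [0.3, 0.3, -0.3]
opening: 0.0546
gripper_force: 42.6
```

Call:
creep_tool --steps "0 0 -0.111 0 0 0 0.045\n0 0 -0.111 0 0 0 0.045\n0 0 -0.111 0 0 0 0.045\n0 0 -0.111 0 0 0 0.045\n0 0 -0.111 0 0 0 0.045"

```text
clock: 9.43
ee_pos: [0.4701, -0.2583, 0.1095]
ee_rot: [-0.0, -0.283, 0.959, 0.0]
wrist_force: [0.8, -0.2, -0.4]
opening: 0.0546
gripper_force: 42.6
```

Call:
creep_tool --steps "0 0 -0.111 0 0 0 0.045\n0 0 0 0 0 0 0.045\n0 0 0 0 0 0 0.045"

```text
clock: 9.68
ee_pos: [0.4702, -0.2584, 0.1095]
ee_rot: [-0.0, -0.332, 0.943, 0.0]
wrist_force: [-0.6, -0.3, -2.1]
opening: 0.055
gripper_force: 42.6
```

```bash
python3 -c "
from h import *
go(.508,-.0805,.10,129)"
```

```text
head 128.8 tilt 0.001 rz -0.004  dx -0.1413 dy 0.1145 dz 0.0096  q6 -0.69 [ 0.4702 -0.2584  0.1095] F [-0.6 -0.3 -2.1] op 0.0550
```

In the tool's units: -0.0283 m is -0.566, 0.0229 m is 0.458.

Call:
creep_tool --steps "0 0 -0.004 -0.566 0.458 0 0.045\n0 0 0 -0.566 0.458 0 0.045\n0 0 0 -0.566 0.458 0.1 0.045\n0 0 0 -0.566 0.458 0.2 0.045\n0 0 0 -0.566 0.458 0.3 0.045"

```text
clock: 10.1
ee_pos: [0.5092, -0.0788, 0.0807]
ee_rot: [0.002, -0.334, 0.943, -0.0]
wrist_force: [1.2, -0.3, -0.6]
opening: 0.0547
gripper_force: 42.6
```

Call:
creep_tool --steps "0 0 0 0 0 0 0.045\n0 0 0 0 0 0 0.045\n0 0 0 0 0 0 0.045"

```text
clock: 10.35
ee_pos: [0.508, -0.0803, 0.0797]
ee_rot: [-0.0, -0.335, 0.942, 0.0]
wrist_force: [-0.5, -0.8, -1.0]
opening: 0.0543
gripper_force: 42.7
```

```bash
python3 -c "
from h import *
go(.5082,-.0804,.0425,129)
cv2.imwrite('pics/w.png',cv2.resize(ctrl.read_camera('side')[250:350,260:360],None,fx=6,fy=6,interpolation=cv2.INTER_CUBIC))"
```

```text
head 129.1 tilt 0.000 rz 0.002  dx -0.0001 dy -0.0002 dz 0.0372  q6 -1.05 [ 0.508  -0.0803  0.0797] F [-0.5 -0.8 -1. ] op 0.0543
```

View pics/w.png

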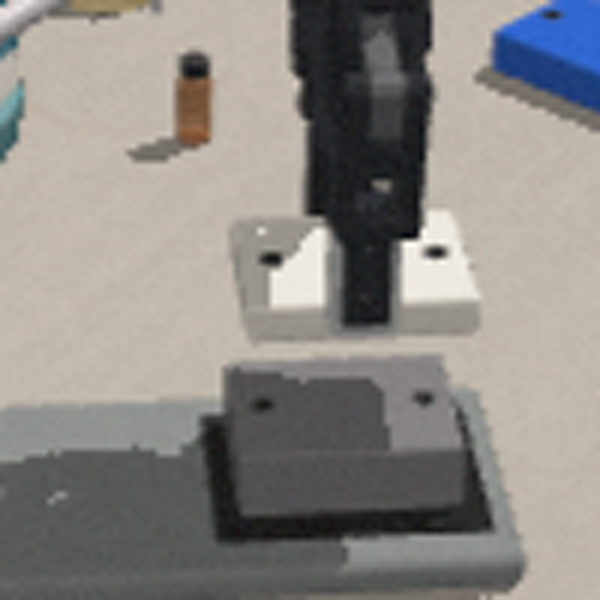

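White is level above grey, with white screws at crop (272,259) and (435,252), and grey at (263,404) and (424,398). Computing the relative offset.

```bash
python3 -c "
from h import *
S=lambda p:np.array(p)/6.+[260-.42,250-.42+.8]
h=np.radians(39);u=np.array([np.cos(h),np.sin(h),0]);v=np.array([-u[1],u[0],0])
g=[plane('side',S(p),.038) for p in((263,404),(424,398))]; w=[plane('side',S(p),.0921) for p in((272,259),(435,252))]
for n,a in(('g',g),('w',w)):
  d=a[0]-a[1];print(n,sum(a)/2,np.linalg.norm(d),np.degrees(np.arctan2(d[1],d[0])))
e=(sum(w)-sum(g))/2; print('w-g along',e@u,'across',e@v)
S2=lambda p:np.array(p)/6.+[260-.42,250-.42+.8]
p=[plane('side',S2(q),.014) for q in((205,415),(217,540),(492,530))];print('pad corners',p, 'grey mid from pad diag',(p[0]+p[2])/2)"
```

```text
g [ 0.51001429 -0.08145494  0.038     ] 0.05196330196962185 38.487773386997
w [ 0.50835718 -0.08196794  0.0921    ] 0.05156344729246878 39.68378315801658
w-g along -0.0016106552545979132 across 0.0006441852412987639
pad corners [array([ 0.56260128, -0.07988141,  0.014     ]), array([ 0.51975724, -0.02409438,  0.014     ]), array([ 0.45158168, -0.07726058,  0.014     ])] grey mid from pad diag [ 0.50709148 -0.07857099  0.014     ]
```

In the tool's units: 0.015 m is 0.3, 0.007 m is 0.14.

Call:
creep_tool --steps "0 0 0 -0.024 0 0.3 0.045\n0 0 0 0 0 0.3 0.045\n0 0 0 0 0 0.14 0.045\n0 0 0 0 0 0 0.045\n0 0 0 0 0 0 0.045"

```text
clock: 10.82
ee_pos: [0.509, -0.0805, 0.043]
ee_rot: [-0.0, -0.334, 0.942, -0.0]
wrist_force: [-1.1, 0.9, -0.2]
opening: 0.0547
gripper_force: 42.7
```

Call:
creep_tool --steps "0 0 0 0 0 0.03 0.045\n0 0 0 0 0 0 0.045\n0 0 0 0 0 0 0.045"

```text
clock: 11.07
ee_pos: [0.5094, -0.0797, 0.0419]
ee_rot: [0.001, -0.335, 0.942, -0.0]
wrist_force: [0.1, -0.3, -0.2]
opening: 0.0548
gripper_force: 42.7
```

Call:
creep_tool --steps "0 0 0 0 0 0.03 0.045\n0 0 0 0 0 0 0.045\n0 0 0 0 0 0 0.045"

```text
clock: 11.32
ee_pos: [0.509, -0.0796, 0.0399]
ee_rot: [0.0, -0.335, 0.942, -0.0]
wrist_force: [1.0, 0.8, -0.6]
opening: 0.0546
gripper_force: 42.7
```

Careful with the scale: shifts go in units of 50 mm. That gives: 0.001 m is 0.02.

Call:
creep_tool --steps "0 0 0 0 0 0.02 0.045\n0 0 0 0 0 0 0.045\n0 0 0 0 0 0 0.045"

```text
clock: 11.57
ee_pos: [0.5091, -0.0796, 0.0396]
ee_rot: [0.0, -0.335, 0.942, -0.0]
wrist_force: [-1.7, 0.5, 4.8]
opening: 0.0546
gripper_force: 43.3
```

Call:
creep_tool --steps "0 0 0 0 0 0.014 0.045\n0 0 0 0 0 0 0.045\n0 0 0 0 0 0 0.045"

```text
clock: 11.82
ee_pos: [0.5091, -0.0796, 0.0396]
ee_rot: [0.0, -0.335, 0.942, -0.0]
wrist_force: [-2.9, 0.9, 9.8]
opening: 0.0548
gripper_force: 43.8
```

In the tool's units: -0.04 m is -0.8, -0.03 m is -0.6.

Call:
creep_tool --steps "0 0 0 0 0 -0.03 0.07\n0 0 0 0 0 0 0.07\n0 0 0 0 0 0 0.085\n0 0 0 0 0 -0.6 0.085\n0 0 0 0 0 -0.8 0.085"

```text
clock: 12.23
ee_pos: [0.5062, -0.0799, 0.1069]
ee_rot: [-0.005, -0.335, 0.942, 0.001]
wrist_force: [1.3, 0.4, 0.0]
opening: 0.085
gripper_force: 0.0
```

Call:
creep_tool --steps "0 0 0 0 0 -0.6 0.085\n0 0 0 0.548 -0.55 0 0.085\n0 0 0 0.548 -0.55 0 0.085\n0 0 0 0.548 -0.55 0 0.085\n0 0 0 0.548 -0.55 0 0.085"

```text
clock: 12.65
ee_pos: [0.4933, -0.2354, 0.1397]
ee_rot: [0.0, -0.336, 0.942, -0.0]
wrist_force: [1.0, -0.1, -0.1]
opening: 0.0851
gripper_force: 0.0
```

Call:
creep_tool --steps "0 0 0 0.548 -0.55 0 0.085\n0 0 0 0.548 -0.55 0 0.085\n0 0 0.1135 0 0 0 0.085\n0 0 0.1135 0 0 0 0.085\n0 0 0.1135 0 0 0 0.085"

```text
clock: 13.07
ee_pos: [0.4852, -0.3124, 0.1388]
ee_rot: [-0.001, -0.167, 0.986, 0.0]
wrist_force: [-0.8, 0.4, 0.9]
opening: 0.0853
gripper_force: 0.0
```

Call:
creep_tool --steps "0 0 0.1135 0 0 0 0.085\n0 0 0.1135 0 0 0 0.085\n0 0 0.1135 0 0 0 0.085\n0 0 0 0 0 0 0.085\n0 0 0 0 0 0 0.085"

```text
clock: 13.48
ee_pos: [0.4856, -0.3114, 0.1392]
ee_rot: [-0.0, -0.003, 1.0, 0.0]
wrist_force: [0.6, -0.3, 0.9]
opening: 0.0848
gripper_force: 0.0
```

```bash
python3 -c "
from h import *
go(.477,-.389,.10,90)"
```

```text
head 90.3 tilt 0.001 rz 0.006  dx 0.0086 dy -0.0777 dz 0.0392  q6 -1.28 [ 0.4856 -0.3114  0.1392] F [ 0.6 -0.3  0.9] op 0.0848
```

```bash
python3 -c "
from h import *
print(tri((433.6,291.4),(398.1,260.4)))
im=cv2.imread('pics/top0.png')[270:315,415:460].astype(int)
m=((im.min(2)>165)).astype(np.uint8)
n,l,s,c=cv2.connectedComponentsWithStats(m);i=1+s[1:,4].argmax();print(s[i],c[i]+[415,270],plane('top',c[i]+[415,270],.036),plane('top',c[i]+[415,270],.03))
im=cv2.imread('pics/side0.png')[235:285,385:412].astype(int)
m=((im.min(2)>195)).astype(np.uint8)
n,l,s,c=cv2.connectedComponentsWithStats(m);i=1+s[1:,4].argmax();print(s[i],c[i]+[385,235])
print(tri((433.6,291.4),c[i]+[385,235.8]))
"
```

```text
[[ 0.47667877 -0.38347072  0.04561633]]
[ 11  11  19  21 313] [434.82108626 291.12779553] [ 0.47772238 -0.38799077  0.036     ] [ 0.47768708 -0.3893103   0.03      ]
[  3  21  21   9 141] [398.26950355 259.68085106]
[[ 0.47647111 -0.38360353  0.04541013]]
```

Call:
creep_tool --steps "0 0 0.006 0.086 -0.76 0 0.085\n0 0 0 0.086 -0.762 0 0.085\n0 0 0 0 0 0 0.085\n0 0 0 0 0 0.6 0.085\n0 0 0 0 0 0.6 0.085"

```text
clock: 13.9
ee_pos: [0.4783, -0.3891, 0.0806]
ee_rot: [0.002, 0.001, 1.0, -0.001]
wrist_force: [0.4, 0.6, -1.1]
opening: 0.0855
gripper_force: 0.0
```

Call:
creep_tool --steps "0 0 0 0 0 0.6 0.085\n0 0 0 0 0 0.4 0.085\n0 0 0 0 0 0.16 0.085\n0 0 0 0 0 0 0.085"

```text
clock: 14.23
ee_pos: [0.4758, -0.3869, 0.0192]
ee_rot: [-0.002, 0.001, 1.0, 0.001]
wrist_force: [-0.3, 0.4, 0.7]
opening: 0.0851
gripper_force: 0.0
```

```bash
python3 -c "
from h import *
go(.477,-.3875,.02,90)"
```

```text
head 89.9 tilt 0.005 rz -0.002  dx -0.0012 dy -0.0006 dz -0.0008  q6 -1.15 [ 0.4758 -0.3869  0.0192] F [-0.3  0.4  0.7] op 0.0851
```

Call:
creep_tool --steps "0 0 0 0 0 0 0.062\n0 0 0 0 0 0 0.058\n0 0 0 0 0 0 0.054\n0 0 0 0 0 0 0.048\n0 0 0 0 0 0 0.042" --squeeze 22

```text
clock: 14.65
ee_pos: [0.4785, -0.3884, 0.0236]
ee_rot: [0.002, 0.001, 1.0, -0.001]
wrist_force: [-0.2, 0.3, 5.2]
opening: 0.0535
gripper_force: 21.6
```

Call:
creep_tool --steps "0 0 0 0 0 0 0.042\n0 0 0 0 0 0 0.042\n0 0 0 0 0 0 0.042"

```text
clock: 14.9
ee_pos: [0.4785, -0.3884, 0.0236]
ee_rot: [0.002, 0.001, 1.0, -0.001]
wrist_force: [-0.6, -0.7, 6.1]
opening: 0.0534
gripper_force: 21.4
```

In the tool's units: -0.035 m is -0.7, -0.025 m is -0.5.

Call:
creep_tool --steps "0 0 0 0 0 -0.2 0.042\n0 0 0 0 0 -0.5 0.042\n0 0 0 0 0 -0.7 0.042\n0 0 0 0 0 -0.5 0.042\n0 0 0 0 0 -0.2 0.042"

```text
clock: 15.32
ee_pos: [0.4787, -0.3883, 0.1313]
ee_rot: [0.003, 0.001, 1.0, -0.002]
wrist_force: [-0.0, -0.1, -0.1]
opening: 0.0534
gripper_force: 22.9
```

Call:
creep_tool --steps "0 0 0 0 0 0 0.042\n0 0 0 0 0 0 0.042\n0 0 0 -0.06 0.6 0 0.042\n0 0 0 -0.06 0.6 0 0.042\n0 0 0 -0.06 0.6 0 0.042"

```text
clock: 15.73
ee_pos: [0.4845, -0.2961, 0.1237]
ee_rot: [-0.003, 0.003, 1.0, 0.001]
wrist_force: [0.5, 0.5, -1.3]
opening: 0.0535
gripper_force: 22.9
```

Call:
creep_tool --steps "0 0 0 -0.06 0.6 0 0.042\n0 0 0 -0.06 0.6 0 0.042\n0 0 0 -0.06 0.6 0 0.042\n0 0 0 -0.06 0.6 0 0.042\n0 0 0 -0.06 0.6 0 0.042"

```text
clock: 16.15
ee_pos: [0.5001, -0.146, 0.1241]
ee_rot: [-0.003, 0.002, 1.0, 0.0]
wrist_force: [-0.5, 0.3, -1.2]
opening: 0.0535
gripper_force: 22.9
```

Call:
creep_tool --steps "0 0 0 -0.06 0.6 0 0.042\n0 0 0 -0.06 0.6 0 0.042\n0 0 0 0 0 0 0.042\n0 0 0 0 0 0 0.042\n0 0 0 0 0 0 0.042"

```text
clock: 16.57
ee_pos: [0.507, -0.0876, 0.125]
ee_rot: [-0.002, 0.002, 1.0, -0.0]
wrist_force: [0.1, 0.5, -1.3]
opening: 0.0537
gripper_force: 23.1
```

```bash
python3 -c "
from h import *
go(.5085,-.0805,.0786,90)
im=ctrl.read_camera('side'); cv2.imwrite('pics/b_full.png',im)
cv2.imwrite('pics/b.png',cv2.resize(im[215:345,255:365],None,fx=4.6,fy=4.6,interpolation=cv2.INTER_CUBIC))"
```

```text
head 89.8 tilt 0.004 rz -0.003  dx -0.0017 dy 0.0071 dz 0.0464  q6 -1.72 [ 0.507  -0.0876  0.125 ] F [ 0.1  0.5 -1.3] op 0.0537
```

View pics/b.png

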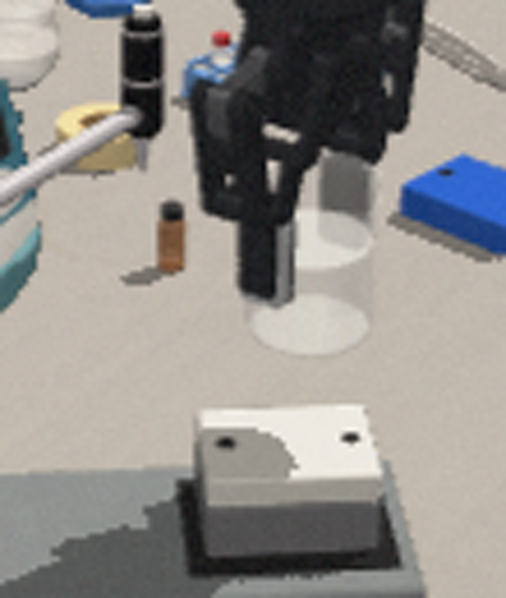

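Stack aligned; white screws are at crop (226,443) and (351,438). The beaker hangs upright, its foot spanning columns 248–369 with the bottom at row 356. Comparing that with the TCP.

```bash
python3 -c "
from h import *
S=lambda p:np.array(p)/4.6+[255-.39,215-.39]
w=[plane('side',S(p)+[0,.8],.052) for p in((226,443),(351,438))];d=w[0]-w[1];m=sum(w)/2
print('white',m,np.degrees(np.arctan2(d[1],d[0])),np.linalg.norm(d))
for ex in (-.004,0,.004):
  p=np.array([proj('side',np.array([.507+ex+.025*np.cos(t),-.0876+.025*np.sin(t),.1014])) for t in np.linspace(0,6.28,200)])
  print(ex,p[:,0].min(),p[:,0].max(),p[:,1].max())
print(S((248,0))[0],S((369,0))[0],S((0,356))[1]+.8)
"
```

```text
white [ 0.50922889 -0.081289    0.052     ] 38.907079708087124 0.05234161200193559
-0.004 309.37316771783435 336.01500352514165 295.0515029404034
0 307.58695404063377 334.1764065987698 294.4152993959192
0.004 305.80765824026787 332.34493310242226 293.7816169984234
308.5230434782609 334.8273913043478 292.80130434782615
```

In the tool's units: 0.015 m is 0.3, 0.012 m is 0.24.

Call:
creep_tool --steps "0 0 0 -0.03 0.072 0 0.042\n0 0 0 -0.03 0.074 0.2 0.042\n0 0 0 0 0 0.3 0.042\n0 0 0 0 0 0.24 0.042\n0 0 0 0 0 0.12 0.042"

```text
clock: 17.03
ee_pos: [0.5099, -0.0808, 0.0814]
ee_rot: [-0.002, 0.002, 1.0, 0.0]
wrist_force: [-0.1, 0.5, -0.9]
opening: 0.054
gripper_force: 23.1
```

Call:
creep_tool --steps "0 0 0 0 0 0.06 0.042\n0 0 0 0 0 0 0.042\n0 0 0 0 0 0 0.042"

```text
clock: 17.28
ee_pos: [0.5115, -0.0805, 0.0807]
ee_rot: [0.0, 0.002, 1.0, -0.0]
wrist_force: [1.2, 0.5, -1.1]
opening: 0.0536
gripper_force: 23.1
```

```bash
python3 -c "
from h import *
go(.51,-.0803,.0756,90)"
```

```text
head 89.8 tilt 0.000 rz -0.004  dx 0.0015 dy 0.0002 dz 0.0051  q6 -1.73 [ 0.5115 -0.0805  0.0807] F [ 1.2  0.5 -1.1] op 0.0536
```

Call:
creep_tool --steps "0 0 0 0 0 0.03 0.042\n0 0 0 0 0 0 0.042\n0 0 0 0 0 0 0.042"

```text
clock: 17.53
ee_pos: [0.5114, -0.0803, 0.0795]
ee_rot: [0.0, 0.002, 1.0, 0.0]
wrist_force: [0.4, -0.2, -1.0]
opening: 0.0537
gripper_force: 23.1
```

Call:
creep_tool --steps "0 0 0 0.02 0 0.04 0.042\n0 0 0 0 0 0 0.042\n0 0 0 0 0 0 0.042"

```text
clock: 17.78
ee_pos: [0.51, -0.0803, 0.0771]
ee_rot: [-0.0, 0.002, 1.0, -0.0]
wrist_force: [-0.4, 0.0, -1.6]
opening: 0.0538
gripper_force: 23.1
```

Call:
creep_tool --steps "0 0 0 0 0 0.02 0.042\n0 0 0 0 0 0 0.042\n0 0 0 0 0 0 0.042"

```text
clock: 18.03
ee_pos: [0.5102, -0.0803, 0.076]
ee_rot: [-0.0, 0.002, 1.0, -0.0]
wrist_force: [-0.2, 0.6, -1.4]
opening: 0.0535
gripper_force: 23.1
```

Call:
creep_tool --steps "0 0 0 0 0 0.02 0.042\n0 0 0 0 0 0 0.042\n0 0 0 0 0 0 0.042"

```text
clock: 18.28
ee_pos: [0.5105, -0.0804, 0.0756]
ee_rot: [0.0, 0.002, 1.0, -0.0]
wrist_force: [-1.2, 0.2, 3.4]
opening: 0.0537
gripper_force: 21.9
```

In the tool's units: -0.0005 m is -0.01.

Call:
creep_tool --steps "0 0 0 0 0 -0.01 0.058\n0 0 0 0 0 0 0.064\n0 0 0 0 0 0 0.074\n0 0 0 0 0 0 0.085\n0 0 0 0 0 0 0.085"

```text
clock: 18.7
ee_pos: [0.5102, -0.0803, 0.0755]
ee_rot: [-0.0, 0.002, 1.0, 0.0]
wrist_force: [0.2, 0.0, -0.2]
opening: 0.0853
gripper_force: 0.0
```

Call:
creep_tool --steps "0 0 0 0 0 0 0.085\n0 0 0 0 0 -0.3 0.085\n0 0 0 0 0 -0.6 0.085\n0 0 0 0 0 -0.8 0.085\n0 0 0 0 0 -0.8 0.085"

```text
clock: 19.12
ee_pos: [0.5093, -0.0804, 0.2013]
ee_rot: [-0.001, 0.002, 1.0, -0.0]
wrist_force: [1.5, 0.1, 0.1]
opening: 0.0852
gripper_force: 0.0
```

Call:
creep_tool --steps "0 0 0 0 0 -0.8 0.085\n0 0 0 0 0 -0.4 0.085\n0 0 -0.121 0 0 0 0.05\n0 0 -0.121 0 0 0 0.05\n0 0 -0.121 0 0 0 0.05"

```text
clock: 19.53
ee_pos: [0.5101, -0.0802, 0.2612]
ee_rot: [0.001, -0.182, 0.983, 0.0]
wrist_force: [0.3, -0.7, -0.7]
opening: 0.0511
gripper_force: 0.0
```

Call:
creep_tool --steps "0 0 -0.121 0 0 0 0.05\n0 0 -0.121 0 0 0 0.05\n0 0 -0.121 0 0 0 0.05\n0 0 -0.121 0 0 0 0.05\n0 0 -0.121 0 0 0 0.05"

```text
clock: 19.95
ee_pos: [0.51, -0.0803, 0.2605]
ee_rot: [-0.0, -0.467, 0.885, 0.0]
wrist_force: [0.4, -0.2, 0.2]
opening: 0.0501
gripper_force: 0.0
```

Call:
creep_tool --steps "0 0 -0.121 0 0 0 0.05\n0 0 -0.121 0 0 0 0.05\n0 0 -0.121 0 0 0 0.05\n0 0 -0.121 0 0 0 0.05\n0 0 -0.121 0 0 0 0.05"

```text
clock: 20.37
ee_pos: [0.51, -0.0803, 0.2604]
ee_rot: [0.0, 0.709, -0.705, -0.0]
wrist_force: [0.2, -1.3, -0.3]
opening: 0.0501
gripper_force: 0.0
```

```bash
python3 -c "
from h import *
go(.619,-.132,.26,180)
im=ctrl.read_camera('side');cv2.imwrite('pics/c_side.png',im)
a=cv2.absdiff(im,cv2.imread('pics/b_full.png'))
g=cv2.cvtColor(im,cv2.COLOR_BGR2GRAY);print(g[246:314:2,298:346:2])
print(proj('side',np.array([.509,-.0805,.12])),proj('side',np.array([.509,-.0805,.052])))"
```

```text
head -179.7 tilt 0.000 rz 0.005  dx 0.0517 dy -0.1090 dz 0.0004  q6 -0.15 [ 0.51   -0.0803  0.2604] F [ 0.2 -1.3 -0.3] op 0.0501
[[184 182 185 185 185 186 185 187 184 186 182 184 185 185 182 183 184 183
  182 183 185 183 185 186]
 [184 186 184 184 183 184 183 183 183 184 182 185 184 183 182 186 184 184
  184 181 185 186 185 184]
 [185 181 182 183 183 183 183 184 183 18
[... 2548 characters left out ...]
74 171 179
  185 182 185 184 186 185]
 [185 187 184 172 172 174 179 178 181 187 189 183 177 171 169 170 171 185
  184 184 186 184 182 184]
 [202 225 223 211 184 198 210 200 201 201 201 201 197 202 183 177 178 229
  170 184 182 180 183 185]
 [191 234 232 152 183 199 202 200 204 200 201 198 196 196 196 196 180 230
  227 185 185 183 182 186]
 [172 150 147 151 192 198 198 203 202 200 201 202 198 199 193 199 185 231
  232 182 184 182 184 182]
 [133 145 112  56 188 199 198 201 201 202 201 203 199 196 195 195 138  78
  230 196 185 183 183 183]
 [117 149 127  99 142 196 199 200 201 200 200 200 201 196 194 193 225 231
  233 206 183 180 186 184]]
[318.25896794 280.15464993] [317.25033199 311.38906743]
```

Beaker stands centred (body cols 304–332, rim centre at row ~279, as predicted). Now the boom.

In the tool's units: -0.0363 m is -0.726, 0.0172 m is 0.344.

Call:
creep_tool --steps "0 0 0.005 0.344 -0.726 0 0.05\n0 0 0 0.344 -0.726 0 0.05\n0 0 0 0.344 -0.726 0 0.05\n0 0 0 0 0 0 0.05\n0 0 0 0 0 0 0.05"

```text
clock: 20.83
ee_pos: [0.6196, -0.1331, 0.2578]
ee_rot: [-0.001, -0.704, 0.711, 0.002]
wrist_force: [-1.3, 0.8, 0.7]
opening: 0.0498
gripper_force: 0.0
```

```bash
python3 -c "
from h import *
T=lambda l:np.array(l)/3.3+[220-.35,190-.35]
p=plane('top',T((309,96)),.203);print(p)
go(p[0],p[1],.171,180)"
```

```text
[ 0.61850853 -0.13293401  0.203     ]
head 179.4 tilt 0.004 rz -0.010  dx -0.0002 dy 0.0008 dz 0.0868  q6 -0.05 [ 0.6196 -0.1331  0.2578] F [-1.3  0.8  0.7] op 0.0498
```

In the tool's units: 0.025 m is 0.5, 0.02 m is 0.4.

Call:
creep_tool --steps "0 0 0 0 0.016 0.5 0.05\n0 0 0 0 0 0.5 0.05\n0 0 0 0 0 0.4 0.05\n0 0 0 0 0 0.2 0.05\n0 0 0 0 0 0.1 0.05" --squeeze 20

```text
clock: 21.25
ee_pos: [0.6166, -0.132, 0.1745]
ee_rot: [-0.001, -0.705, 0.709, 0.001]
wrist_force: [0.1, 0.7, 0.2]
opening: 0.0503
gripper_force: 0.0
```

Call:
creep_tool --steps "0 0 0 0 0 0 0.04\n0 0 0 0 0 0 0.03\n0 0 0 0 0 0 0.024\n0 0 0 0 0 0 0.019\n0 0 0 0 0 0 0.01"

```text
clock: 21.67
ee_pos: [0.6188, -0.1324, 0.1772]
ee_rot: [0.001, -0.705, 0.709, -0.001]
wrist_force: [-0.9, 1.3, 2.8]
opening: 0.0177
gripper_force: 20.5
```

Call:
creep_tool --steps "0 0 0 0 0 0 0.01\n0 0 0 0 0 0 0.01"

```text
clock: 21.83
ee_pos: [0.6188, -0.1324, 0.1772]
ee_rot: [0.001, -0.705, 0.709, -0.001]
wrist_force: [-0.5, 1.9, 5.8]
opening: 0.0171
gripper_force: 20.7
```

```bash
python3 -c "
from h import *
go(.618,-.132,.17,180)"
```

```text
head 179.7 tilt 0.003 rz -0.006  dx -0.0004 dy 0.0009 dz 0.0072  q6 -0.05 [ 0.6188 -0.1324  0.1772] F [-0.5  1.9  5.8] op 0.0171
```

In the tool's units: 0.0158 m is 0.316, -0.0009 m is -0.018.

Call:
creep_tool --steps "0 0 0 -0.018 0.316 0 0.01\n0 0 0.1135 0 0 0 0.01\n0 0 0 -0.018 0.316 0 0.01\n0 0 0.1135 0 0 0 0.01"

```text
clock: 22.17
ee_pos: [0.5853, -0.1292, 0.1769]
ee_rot: [-0.0, -0.619, 0.785, -0.0]
wrist_force: [-3.1, -1.6, 6.2]
opening: 0.0174
gripper_force: 20.8
```

```bash
python3 -c "
from h import *
c=np.array([.6163,.0076]);p=ctrl.observe()['ee_pos'][:2];print(np.linalg.norm(p-c),np.degrees(np.arctan2(*(c-p)[::-1])))"
```

```text
0.1402654628801553 77.21593155420688
```

Call:
creep_tool --steps "0 0 0 -0.018 0.316 0 0.01\n0 0 0.1135 0 0 0 0.01\n0 0 0 -0.018 0.316 0 0.01\n0 0 0.1135 0 0 0 0.01"

```text
clock: 22.5
ee_pos: [0.5557, -0.1179, 0.1768]
ee_rot: [0.0, -0.527, 0.85, -0.0]
wrist_force: [-2.8, 1.5, 4.6]
opening: 0.0169
gripper_force: 20.9
```

Call:
creep_tool --steps "0 0 0 -0.018 0.316 0 0.01\n0 0 0.1135 0 0 0 0.01\n0 0 0 -0.018 0.316 0 0.01\n0 0 0.1135 0 0 0 0.01"

```text
clock: 22.83
ee_pos: [0.5294, -0.1003, 0.1767]
ee_rot: [0.0, -0.427, 0.904, -0.0]
wrist_force: [-2.7, 0.3, 4.3]
opening: 0.0172
gripper_force: 21.1
```

```bash
python3 -c "
from h import *
c=np.array([.6163,.0076]);p=ctrl.observe()['ee_pos'][:2];print(np.linalg.norm(p-c),np.degrees(np.arctan2(*(c-p)[::-1])));go(.5075,-.0805,.177,128)"
```

```text
0.13857305417913396 51.16382529273858
head 140.6 tilt 0.001 rz 0.219  dx 0.0050 dy 0.0291 dz -0.0003  q6 -0.80 [ 0.5294 -0.1003  0.1767] F [-2.7  0.3  4.3] op 0.0172
```

In the tool's units: 0.0158 m is 0.316, 0.01 m is 0.2.

Call:
creep_tool --steps "0 0 0 -0.018 0.316 0 0.01\n0 0 0.1135 0 0 0 0.01\n0 0 0 -0.006 0.2 0 0.01\n0 0 0.08 0 0 0 0.01\n0 0 0 0 0 0 0.01"

```text
clock: 23.25
ee_pos: [0.5119, -0.0822, 0.1765]
ee_rot: [0.001, -0.339, 0.941, -0.0]
wrist_force: [-1.8, 0.1, 5.9]
opening: 0.0173
gripper_force: 21.3
```

```bash
python3 -c "
from h import *
c=np.array([.6163,.0076]);p=ctrl.observe()['ee_pos'][:2];print(np.linalg.norm(p-c),np.degrees(np.arctan2(*(c-p)[::-1])))"
```

```text
0.13771791783599474 40.69815029757536
```

Call:
creep_tool --steps "0 0 0 0 0.04 0 0.01\n0 0 0 0 0 0 0.01\n0 0 0 0 0 0 0.01"

```text
clock: 23.5
ee_pos: [0.5109, -0.081, 0.1765]
ee_rot: [0.0, -0.34, 0.941, -0.0]
wrist_force: [-1.4, -0.4, 6.2]
opening: 0.0171
gripper_force: 21.3
```

Call:
creep_tool --steps "0 0 0 0 0.04 0 0.01\n0 0 0 0 0 0 0.01\n0 0 0 0 0 0 0.01"

```text
clock: 23.75
ee_pos: [0.5098, -0.0797, 0.1765]
ee_rot: [0.001, -0.339, 0.941, -0.001]
wrist_force: [-1.6, -1.8, 5.4]
opening: 0.017
gripper_force: 21.3
```

```bash
python3 -c "
from h import *
c=np.array([.6163,.0076]);p=ctrl.observe()['ee_pos'][:2];print(np.linalg.norm(p-c),np.degrees(np.arctan2(*(c-p)[::-1])));go(.5075,-.0805,.177,128)"
```

```text
0.13773018787452526 39.339732328177206
head 129.7 tilt 0.002 rz 0.029  dx 0.0023 dy 0.0008 dz -0.0005  q6 -1.04 [ 0.5098 -0.0797  0.1765] F [-1.6 -1.8  5.4] op 0.0170
```

In the tool's units: 0.0015 m is 0.03.

Call:
creep_tool --steps "0 0 0 0 0.03 0 0.01\n0 0 0 0 0 0 0.01\n0 0 0 0 0 0 0.01"

```text
clock: 24.0
ee_pos: [0.5089, -0.0787, 0.1765]
ee_rot: [0.001, -0.339, 0.941, -0.001]
wrist_force: [-1.4, -1.9, 4.2]
opening: 0.0172
gripper_force: 21.3
```

Call:
creep_tool --steps "0 0 0 0 0.03 0 0.01\n0 0 0 0 0 0 0.01\n0 0 0 0 0 0 0.01"

```text
clock: 24.25
ee_pos: [0.5082, -0.0777, 0.1765]
ee_rot: [0.001, -0.339, 0.941, -0.001]
wrist_force: [0.0, -3.5, 5.2]
opening: 0.0175
gripper_force: 21.3
```

Call:
creep_tool --steps "0 0 0 0 0.03 0 0.01\n0 0 0 0 0 0 0.01\n0 0 0 0 0 0 0.01"

```text
clock: 24.5
ee_pos: [0.5082, -0.0775, 0.1765]
ee_rot: [0.001, -0.339, 0.941, -0.002]
wrist_force: [2.5, -9.7, 3.0]
opening: 0.0173
gripper_force: 21.3
```

Call:
creep_tool --steps "0 0 0 0 0.02 0 0.01\n0 0 0 0 0 0 0.01\n0 0 0 0 0 0 0.01"

```text
clock: 24.75
ee_pos: [0.5081, -0.0775, 0.1765]
ee_rot: [0.002, -0.339, 0.941, -0.003]
wrist_force: [4.9, -12.8, 0.5]
opening: 0.0176
gripper_force: 21.4
```

Call:
creep_tool --steps "0 0 0 0 -0.05 0 0.01\n0 0 0 0 0 0 0.025\n0 0 0 0 0 0 0.04\n0 0 0 0 0 0 0.05\n0 0 0 0 0 0 0.05"

```text
clock: 25.17
ee_pos: [0.507, -0.0768, 0.1749]
ee_rot: [-0.001, -0.339, 0.941, 0.0]
wrist_force: [-0.0, -0.2, 0.8]
opening: 0.0504
gripper_force: 0.0
```

Call:
creep_tool --steps "0 0 0 0 0 -0.4 0.05\n0 0 0 0 0 -0.6 0.05\n0 0 0 0 0 -0.8 0.05\n0 0 0 0.6 -0.52 -0.1 0.05\n0 0 0 0.6 -0.52 0 0.05"

```text
clock: 25.58
ee_pos: [0.4963, -0.1548, 0.2741]
ee_rot: [0.003, -0.341, 0.94, -0.001]
wrist_force: [1.0, -0.0, -0.5]
opening: 0.0497
gripper_force: 0.0
```

Call:
creep_tool --steps "0 0 0 0.6 -0.52 0 0.05\n0 0 0 0.6 -0.52 0 0.05\n0 0 0 0.6 -0.52 0 0.05\n0 0 0 0 0 0 0.05\n0 0 0 0 0 0 0.05"

```text
clock: 26.0
ee_pos: [0.4738, -0.2744, 0.2697]
ee_rot: [-0.001, -0.337, 0.942, 0.001]
wrist_force: [-0.5, 0.5, -0.1]
opening: 0.0503
gripper_force: 0.0
```

```bash
python3 -c "
from h import *
im=ctrl.read_camera('side');cv2.imwrite('pics/d_side.png',im);t=ctrl.read_camera('top');cv2.imwrite('pics/d_top.png',t)
g=cv2.cvtColor(im,cv2.COLOR_BGR2GRAY).astype(int);a=cv2.cvtColor(cv2.imread('pics/c_side.png'),cv2.COLOR_BGR2GRAY).astype(int)
print((g-a)[264:286,308:330])
for z in(.124,.1255,.127,.129):print(z,proj('side',np.array([.508,-.0785,z])))
# stub in top
s=plane('top',(0,0),.2);
for P3 in([.508,-.0785,.2035],):print(proj('top',np.array(P3)))
u,v=np.round(proj('top',np.array([.508,-.0785,.2035]))).astype(int);print(cv2.cvtColor(t,cv2.COLOR_BGR2GRAY)[v-6:v+7,u-7:u+8])"
```

```text
[[ -62  -65  -64  -64  -61  -62  -65 -123 -155 -173 -170 -166 -163 -177
  -173 -169  -95  -16   -2   -5   -2   -3]
 [ -73  -76  -63  -62  -63  -63 -108 -151 -167 -163 -166 -167 -168 -166
  -160 -161  -57  -12   -2   -4   -3   -2]
 [  -2   -3   -7   -9   -4   -4 -103 -167 -164 -166 -168 -165 -161 -164
  -158 -159  -54   -7   -3   -6   -5   -3]
 [  -1   -1    0    0   -4    0  -65 -142 -167 -167 -163 -165 -163 -158
  -159 -166  -17   -4   -5   -3   -2   -1]
 [  -2   -2    1   -3   -6   -3   -4  -68 -141 -162 -171 -165 -175 -166
  -168  -96  -14   -2   -3   -5    0   -3]
 [  -4   -3    0   -2   -8   -3   -1   -6  -71 -134 -164 -163 -163 -156
  
[... 2166 characters left out ...]
3 203]
 [199 199 200 200 200 201 201 201 201 202 203 203 202 203 203]
 [199 200 200 200 201 201 201 201 202 202 202 203 203 203 202]
 [199 199 199 201 201 201 201 201 202 202 202 202 203 203 203]
 [199 200 200 200 200 201 201 201 202 202 202 202 202 202 202]
 [199 199 200 200 201 201 201 201 202 202 203 203 203 202 203]
 [199 200 200 201 201 201 201 202 202 202 203 202 203 202 202]
 [199 200 200 201 201 201 201 202 202 202 202 203 202 202 202]
 [200 200 200 200 201 201 201 201 202 202 202 202 202 202 201]
 [200 200 200 200 200 201 201 201 202 202 202 203 202 201 201]
 [199 200 200 201 201 201 202 202 202 202 202 202 202 201 201]
 [200 200 200 200 201 201 201 201 202 202 202 202 202 201 201]]
```

The boom is at its stop. The nozzle tip at about row 277.3 puts it 3–6 mm above the rim. Nozzle column 318.3 matches the beaker axis at about 318, and the beaker hasn't moved since it was placed. Handing in.

```bash
python3 -c "
from workcell import ctrl
print(ctrl.finish_job())"
```

```text
the job is handed in; nothing more can be done
None
```

I handed the job in at about 26 s: grey and white plates stacked on the pad, the beaker upright on top with its rim about 3–6 mm below the outlet tip, and the boom at its stop over the mouth; the centring was confirmed in the side view only, because the arm blocked the top view, and the blue plate, marker and vial were not touched.

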